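# Spin-check the outfeed roller track and swap the binding roller

## Task

One of the three rollers in the track is binding. Spin each of the three in its slots with a light fingertip, making sure every one really turns, to find the one that drags; then lift that roller out, lay it flat in the grey crate and set the spare from the plywood rest down gently into its empty slots, fully home. Leave the two free-running rollers in the track, never lean hard on a roller, and do not disturb the other things on the bench.

Things in the scene. Friction and masses are not known exactly. Their poses are not given: they have to be found in the camera images.
- track: Roller track section, fixed: two grey steel rails 310 mm long (its y), 5 mm thick, 204 mm apart centre to centre, with thin cross bars low between. Origin on the bench at its centre, x along the rollers. Three pairs of slots at y = -100, 0, +100 mm.
- saddles: Small white nylon saddles set in the slot bottoms, on which the axle ends rest; fixed to the track, origin and axes as the track's. They crush if a roller is pressed down on them with more than 32 N, its own 6 N weight included: touch down on a roller slowly (5 mm/s) and press with 6 to 12 N. Measured heights alone are not exact enough for that.
- slot_mid (a point): Where the axis of a roller seated in the middle pair of slots lies at its centre, 65.5 mm above the bench (a roller's top 89 to 92 mm). Axes as the track's; the other pairs lie 100 mm to either side along y. Slots are open at the top, 14 mm wide, floor 60 mm up, flaring to about 22 mm at the rail's top, 78 mm up. A seated roller can shift 7 mm either way along x.
- roller_a: Roller: steel tube 47 to 53 mm in diameter (mixed makes), 184 mm long, on a dark axle 228 mm long with ends 11 mm square; 0.6 kg. Origin at its centre, on the axis; x along the axle. A strip of old tape along the tube shows it turning. Starts in one of the track's three slots (which one varies); it may run free or bind, and looks the same either way.
- roller_b: Roller: steel tube 47 to 53 mm in diameter (mixed makes), 184 mm long, on a dark axle 228 mm long with ends 11 mm square; 0.6 kg. Origin at its centre, on the axis; x along the axle. A strip of old tape along the tube shows it turning. Starts in one of the track's three slots (which one varies); it may run free or bind, and looks the same either way.
- roller_c: Roller: steel tube 47 to 53 mm in diameter (mixed makes), 184 mm long, on a dark axle 228 mm long with ends 11 mm square; 0.6 kg. Origin at its centre, on the axis; x along the axle. A strip of old tape along the tube shows it turning. Starts in one of the track's three slots (which one varies); it may run free or bind, and looks the same either way.
- roller_d: Spare roller, runs free: steel tube 47 to 53 mm in diameter (mixed makes), 184 mm long, on a dark axle 228 mm long 11 mm in diameter, plain round; 0.6 kg. Origin at its centre, on the axis; x along the axle. A strip of old tape along the tube shows it turning. Starts lying in the plywood rest by its axle ends, its axis 55.5 mm above the bench.
- tube_a (a joint): Turn of roller_a's tube on its axle, rad, 0 at the start, unlimited, positive by the right hand about its x axis. A free-running tube coasts on for a second or more after a flick; a binding one needs about 3 N along its surface to turn and stops at once when let go.
- tube_b (a joint): The same for roller_b.
- tube_c (a joint): The same for roller_c.
- rest: Plywood rest for the spare, fixed: base board 230 x 90 x 12 mm (its x, y, z) with an upright 12 mm thick and 62 mm high at each end, each with an open-topped notch 15 mm wide that holds an end of the axle. Origin on the bench under its centre; rest and crate stand left and right of the track, on either side.
- crate: Open grey plastic crate, fixed: 280 x 140 x 60 mm (its x, y, z), walls 4 mm, floor 4 mm. Origin on the bench under its centre, x along its length. A roller lying in it has its axis about 30 mm above the bench.
- spanner: Bystander: steel spanner 170 mm long lying on the bench on the robot's right, beyond the rest or crate.
- tin: Bystander: tin 72 mm in diameter, 75 mm high, beyond the track. Origin at the centre of its underside.
- tape_measure: Bystander: tape measure 66 x 32 x 62 mm, beyond the track. Origin at the centre of its underside.
- offcut: Bystander: timber offcut 70 x 120 x 22 mm, on the robot's left, beyond the crate or rest. Origin at the centre of its underside.
Not all that is in view belongs to the job. Leave any pink or red look-alike of the roller_a alone.

How it is judged:
By the outcome, as a careful person would: the job done as asked, in the order asked, and still so for the second after the job is handed in, with the robot touching nothing.
It also fails if it takes over 72 s, if anything falls off the work surface, if the arm or the gripper's body presses on something with over 40 N, if the wrist force passes 120 N, or if a joint passes its speed limit or range.

## Robot

A 7-joint arm with a two-finger parallel gripper is mounted at the origin on the work surface. World frame = base frame: x ahead of the robot, y to its left, z up, the work surface at z = 0. Lengths are in m, angles in rad, forces in N, time in s.
With the tool pointing down it reaches from about 0.4 to 0.85 m from the base axis. Payload 10.4 kg.
Tool frame: the origin (TCP) lies midway between the tips of the shut fingers; the grasp point (between the pads) lies 19 mm behind it (manip.hold_point_z is the distance from the TCP to the grasp point, in m); z points along the fingers, y is the line along which they close (so a half turn about z gives the same grasp; the last joint's range is limited). The gripper opens to 85 mm and grips with 20 to 120 N. Pads are 22 mm wide; open, the fingers measure 114 mm over their backs; the gripper's body (76 mm by 85 mm) begins 54 mm behind the grasp point. The pads swing forward as they close: fully open they stand 13 mm farther back than shut.
Start: joints at [1.299, 0.332, -0.065, 1.46, 0.022, 1.35, -0.088], TCP at [0.154, -0.606, 0.231] pointing down, gripper open.
Joint ranges: [-2.6, 2.6], [-0.5, 2.12], [-1.47, 1.34], [0.16, 2.42], [-1.27, 4.41], [0.06, 2.06], [-2.6, 2.6]. Speed limits (rad/s): [2.22, 2.22, 2.79, 2.79, 3.14, 3.14, 3.14].

## Interface

Orientations are given as a unit quaternion [x, y, z, w].
In Python, from workcell import manip, eyes, job gives the robot as it stands.
- The arm moves only by the shell command python3 -m crank 'ROWS' [FORCE]. ROWS is JSON, a list that holds one entry, the list of rows, each a list of 7 numbers: the finger opening in cm, from 0 to 8.54, then the shift along the world's x, y, z in cm, then the turn, a rotation vector about the world's x, y, z in degrees. In form: [[[hand, x, y, z, ax, ay, az], ...]]. A call has 1 to 20 rows; each row shifts and turns the commanded pose from where the row before left it; what a row does not reach is not made up. A row lasts 1/8 s, in which the tool goes at most 62.5 mm and 10.7 degrees, less where a joint would pass 70% of its speed; a pose out of reach is approached as far as the arm can. A call with a gripper value outside its range is refused whole. The fingers move at their own pace and stop on an object; FORCE is the grip in N (left out, the last holds). Time passes only in rows, so rows that do not move let the fingers close. It gives the time, the measured TCP pose, the force, the opening and the grip force at its end, in the units of the state.
- manip.get_obs(): the state, without advancing time (a new reading comes with each control period).
- eyes.camera(name): name is "scene" or "top"; returns (picture, depth): 384x512x3 uint8, red, green, blue; 384x512 float32, m along the optical axis (not along the pixel's ray), 0 where there is no reading.
- eyes.camera_params(name): a dict with "fx", "fy", "cx", "cy" (pixels), "dist" ([k1, k2, p1, p2, k3] as OpenCV has them; the pictures are not rectified), "world_from_camera" (4x4, takes a point from camera to world coordinates). Camera axes: x right, y down, z forward; pixel columns grow to the right and rows downward; lengths in m; the calibration is good to about 2 mm. A picture is of the moment at which its call begins. camera_params takes no time and is no camera call.
- job.hand_in(): hands the job in; it is judged then, once.
The state is a dict: "clock": time; "joint_pos": joint angles; "joint_velocities": joint speeds; "tau": joint torques, N m; "position": TCP position; "ee_rot": TCP orientation; "ft_force": force on the tool from outside, world axes, zero at the start; "torque": the same for the moment, N m; "grip_width": opening from 0.0 (shut) to 1.0 (fully open); "grasp_force": force on a finger pad.
Only numpy, scipy, OpenCV 4.12 (cv2) and the standard library are available. Lean on these libraries where they do the work, as an engineer would, in place of code of your own. Each camera call takes 0.05 s, during which the arm holds its last target. There are 200 camera calls.

## Working session

There is one attempt and no reset: what is moved stays moved. The work goes in short steps, Python scripts to look and compute and a shell command to move; the robot and the scene stay as the last step left them, time stands still between calls to the robot, and variables do not carry over. Pictures are saved under pics/ and viewed, at most 10 in all, crops included, and the job is handed in when it is done.

```bash
ls; mkdir -p pics; python3 - <<'E'
from workcell import manip, eyes, job
import cv2,numpy as np
for n in ("scene","top"):
    p,d=eyes.camera(n); np.savez(f"{n}0.npz",p=p,d=d)
    cv2.imwrite(f"pics/{n}0.png",p[:,:,::-1])
    c=eyes.camera_params(n); print(n,{k:np.round(v,3).tolist() for k,v in c.items()})
print(manip.get_obs(), manip.hold_point_z)
E
```

```text
pics
scene {'fx': 421.158, 'fy': 421.158, 'cx': 255.65, 'cy': 194.535, 'dist': [-0.138, 0.0, 0.0, 0.0, 0.0], 'world_from_camera': [[0.337, 0.549, -0.765, 1.475], [0.941, -0.181, 0.285, -0.257], [0.018, -0.816, -0.578, 0.793], [0.0, 0.0, 0.0, 1.0]]}
top {'fx': 484.002, 'fy': 484.002, 'cx': 251.75, 'cy': 182.527, 'dist': [0.008, 0.0, 0.0, 0.0, 0.0], 'world_from_camera': [[0.03, -0.998, 0.055, 0.411], [-1.0, -0.029, 0.01, 0.09], [-0.008, -0.055, -0.998, 1.642], [0.0, 0.0, 0.0, 1.0]]}
{'clock': 0.1, 'joint_pos': array([ 1.29943134,  0.33282517, -0.06468611,  1.46087851,  0.02161095,
        1.34993451, -0.08852597]), 'joint_velocities': array([-0.00064583, -0.00265501,  0.00097234, -0.00279567,  0.00194948,
       -0.00181138, -0.00031549]), 'tau': array([ 1.22995240e-03, -6.26747704e+01,  4.93451895e-02, -3.92428029e+01,
        1.63923955e-02,  7.09901753e-03,  3.69206191e-05]), 'position': array([ 0.1537752 , -0.60541831,  0.23057506]), 'ee_rot': array([ 9.92275296e-01,  1.24053543e-01, -1.22399277e-04, -6.63716844e-04]), 'ft_force': array([-0.68860994,  0.64588088,  0.4718421 ]), 'torque': array([ 0.0242401 , -0.0376964 ,  0.01108169]), 'grasp_force': 0.0, 'grip_width': 1.002450004846887} 0.0187
```

View pics/scene0.png

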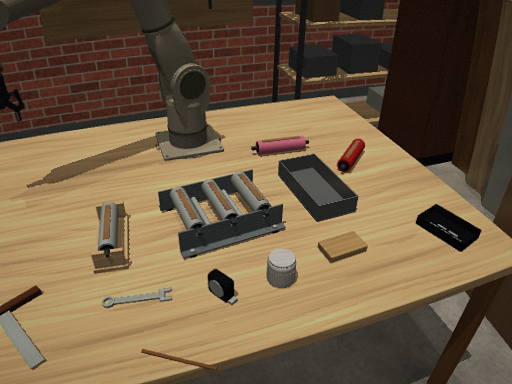

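View pics/top0.png

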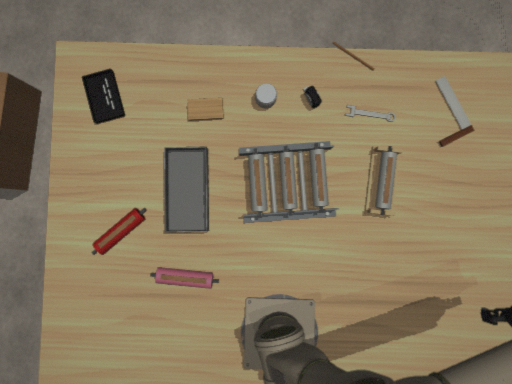

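The top view shows the track centred at about (288,182), with rollers at u≈258, 289 and 320. The spare sits in the rest at (385,182), the crate is at (187,190), and the pink and red look-alikes are at (185,278) and (119,232). The scene view agrees with this. Next I measure.

```bash
cat > h.py <<'E'
import numpy as np, cv2
from workcell import manip, eyes, job
def cloud(n,d):
    c=eyes.camera_params(n); K=np.array([[c['fx'],0,c['cx']],[0,c['fy'],c['cy']],[0,0,1]])
    v,u=np.mgrid[0:384,0:512]; uv=np.stack([u,v],-1).reshape(-1,1,2).astype(np.float64)
    r=cv2.undistortPoints(uv,K,np.array(c['dist'])).reshape(384,512,2)
    P=np.dstack([r*d[...,None],d]); T=np.array(c['world_from_camera'])
    return P@T[:3,:3].T+T[:3,3]
def rays(n,uv):
    c=eyes.camera_params(n); K=np.array([[c['fx'],0,c['cx']],[0,c['fy'],c['cy']],[0,0,1]])
    r=cv2.undistortPoints(np.array(uv,float).reshape(-1,1,2),K,np.array(c['dist'])).reshape(-1,2)
    T=np.array(c['world_from_camera']); return T[:3,3],np.c_[r,np.ones(len(r))]@T[:3,:3].T
def plane(n,uv,z):
    o,r=rays(n,uv); return o+r*((z-o[2])/r[:,2])[:,None]
E
python3 - <<'E'
from h import *
z=np.load('top0.npz'); W=cloud('top',z['d']); p=z['p']
print('bench z',np.median(W[300:340,100:200,2]),np.median(W[120:130,100:150,2]))
H=W[...,2]
def comps(u0,u1,v0,v1,lo,hi,mn=30):
    m=np.zeros(H.shape,np.uint8); m[v0:v1,u0:u1]=((H>lo)&(H<hi))[v0:v1,u0:u1]
    n,l,s,c=cv2.connectedComponentsWithStats(m)
    for i in range(1,n):
        if s[i,4]<mn: continue
        q=l==i; pt=plane('top',np.argwhere(q)[:,::-1],np.median(H[q]))
        (cx,cy),(w,h),a=cv2.minAreaRect((pt[:,:2]*1000).astype(np.float32))
        print(s[i,:5],'c',cx.round(1) if hasattr(cx,'round') else round(cx,1),round(cy,1),'wh',round(w,1),round(h,1),'a',round(a,2),'z',np.percentile(H[q],[5,50,95]).round(4))
print('rollers');comps(235,345,150,220,.079,.12)
print('rails');comps(235,345,130,230,.05,.12)
print('spare');comps(355,410,135,230,.065,.12)
print('rest');comps(355,410,135,230,.02,.12)
print('crate');comps(150,225,135,245,.045,.08)
for n,uu in(('top',(230,410,130,230)),('scene',(90,290,160,280))):
    a=np.load(n+'0.npz')['p'][uu[2]:uu[3],uu[0]:uu[1],::-1]
    cv2.imwrite(f'pics/{n}c.png',cv2.resize(a,None,fx=4,fy=4,interpolation=cv2.INTER_CUBIC))
E
```

```text
bench z -0.0011535024319101472 -0.0005600535041160315
rollers
[311 150  17  57 667] c 518.0 -109.5 wh 182.4 44.9 a 6.73 z [0.0799 0.0872 0.0941]
[280 152  17  57 641] c 508.1 -10.3 wh 182.8 43.4 a 5.22 z [0.0801 0.0858 0.0926]
[248 154  19  58 750] c 497.2 87.4 wh 184.8 46.5 a 6.56 z [0.0805 0.0877 0.0956]
rails
[ 239  143  100   75 3086] c 508.2 -11.9 wh 226.9 305.8 a 5.67 z [0.0673 0.0837 0.0936]
spare
[376 152  21  57 773] c 518.2 -327.7 wh 47.8 184.9 a 84.82 z [0.0668 0.0762 0.0845]
rest
[ 367  146   35   70 1147] c 518.4 -323.4 wh 88.0 223.4 a 84.45 z [0.0524 0.0723 0.0832]
crate
[164 147  44  86 423] c 469.9 322.0 wh 279.1 141.0 a 2.27 z [0.0472 0.0575 0.0645]
```

View pics/topc.png

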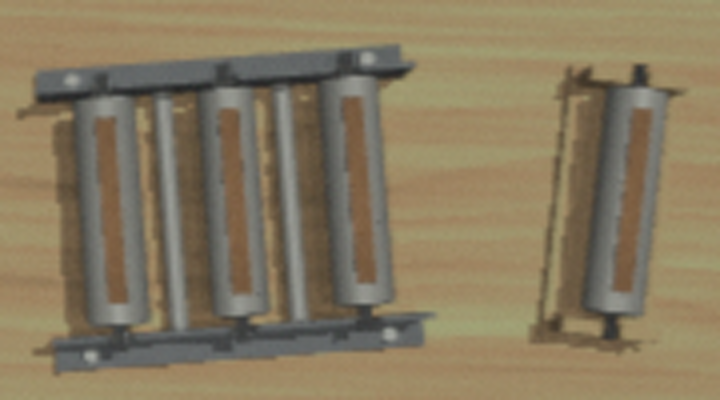

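The crop shows the three track rollers at crop pixels (113,210), (235,200) and (357,190), each with a tape strip on top, and the spare at (628,200).

- **Track:** centre ≈ (508,-11) mm, yaw +6°. The rollers come out 100 mm apart, which matches the spec.
- **Rest:** centre (518,-327), yaw about -5.2°.
- **Crate:** centre (470,322), yaw +2.3°, measuring 279×141.

I'll move above the right-hand roller (y=-110) with the fingers shut.

```bash
python3 -m crank '[[[0,2.6,3.5,0,0,0,-0.6],[0,2.6,3.5,0,0,0,-0.6],[0,2.6,3.5,0,0,0,-0.6],[0,2.6,3.5,0,0,0,-0.6],[0,2.6,3.5,0,0,0,-0.6],[0,2.6,3.5,0,0,0,-0.6],[0,2.6,3.5,0,0,0,-0.6],[0,2.6,3.5,0,0,0,-0.6],[0,2.6,3.5,0,0,0,-0.6],[0,2.6,3.5,0,0,0,-0.6],[0,2.6,3.5,0,0,0,-0.6],[0,2.6,3.5,-2,0,0,-0.6],[0,2.6,3.5,-4,0,0,-0.6],[0,2.6,3.5,-4,0,0,-0.6],[0,0,0,0,0,0,0]]]' 60
```

```text
clock: 1.98
position: [0.5172, -0.1117, 0.128]
ee_rot: [0.999, 0.054, -0.002, -0.002]
ft_force: [0.2, -0.3, 0.3]
grip_width: 0.001
grasp_force: 0.0
```

```bash
python3 -m crank '[[[0,0,-0.3,-1,0,0,0],[0,0,-0.1,-1.2,0,0,0],[0,0,0,-0.7,0,0,0],[0,0,0,-0.2,0,0,0],[0,0,0,0,0,0,0]]]'; python3 -m crank '[[[0,0,0,-0.06,0,0,0],[0,0,0,-0.06,0,0,0],[0,0,0,-0.06,0,0,0]]]'
```

```text
clock: 2.6
position: [0.518, -0.1199, 0.1005]
ee_rot: [0.999, 0.051, 0.0, 0.0]
ft_force: [0.3, 0.3, 0.5]
grip_width: 0.003
grasp_force: 0.0
clock: 2.98
position: [0.518, -0.1198, 0.0986]
ee_rot: [0.999, 0.051, 0.0, 0.0]
ft_force: [0.2, 0.5, -0.1]
grip_width: 0.001
grasp_force: 0.0
```

```bash
python3 -m crank '[[[0,0,0.2,-0.06,0,0,0],[0,0,0.2,-0.06,0,0,0],[0,0,0,-0.06,0,0,0],[0,0,0,-0.06,0,0,0],[0,0,0,-0.06,0,0,0],[0,0,0,-0.06,0,0,0],[0,0,0,-0.06,0,0,0],[0,0,0,-0.06,0,0,0]]]';  python3 -m crank '[[[0,0,0,-0.06,0,0,0],[0,0,0,-0.06,0,0,0],[0,0,0,0,0,0,0]]]'
```

```text
clock: 3.98
position: [0.5179, -0.1158, 0.0937]
ee_rot: [0.999, 0.051, 0.0, 0.0]
ft_force: [-0.3, -0.5, -0.2]
grip_width: 0.001
grasp_force: 0.0
clock: 4.35
position: [0.5179, -0.1158, 0.0925]
ee_rot: [0.999, 0.051, -0.0, 0.0]
ft_force: [-0.0, 0.6, -0.7]
grip_width: 0.003
grasp_force: 0.0
```

```bash
python3 -m crank '[[[0,0,0,-0.06,0,0,0],[0,0,0,-0.06,0,0,0]]]';  python3 -m crank '[[[0,0,0,-0.06,0,0,0]]]'
```

```text
clock: 4.6
position: [0.5179, -0.1158, 0.0913]
ee_rot: [0.999, 0.051, 0.0, 0.0]
ft_force: [0.2, 0.5, 0.3]
grip_width: 0.0
grasp_force: 0.0
clock: 4.72
position: [0.5179, -0.1158, 0.0907]
ee_rot: [0.999, 0.051, 0.0, 0.0]
ft_force: [0.3, -0.1, -1.1]
grip_width: 0.003
grasp_force: 0.0
```

```bash
python3 -m crank '[[[0,0,0,-0.06,0,0,0]]]';  python3 -m crank '[[[0,0,0,-0.03,0,0,0]]]'
```

```text
clock: 4.85
position: [0.518, -0.1158, 0.0903]
ee_rot: [0.999, 0.051, 0.0, 0.0]
ft_force: [-2.2, 0.4, 7.0]
grip_width: -0.005
grasp_force: 3.1
clock: 4.97
position: [0.518, -0.1159, 0.0903]
ee_rot: [0.999, 0.051, 0.0, 0.0]
ft_force: [-1.9, 0.2, 7.9]
grip_width: -0.0
grasp_force: 3.7
```

In contact at 7.9 N. Next I drag along the track's y and read the tangential force.

```bash
python3 -m crank '[[[0,-0.02,0.2,0,0,0,0],[0,-0.02,0.2,0,0,0,0]]]';  python3 -m crank '[[[0,-0.02,0.2,0,0,0,0]]]'
```

```text
clock: 5.22
position: [0.5176, -0.1119, 0.0903]
ee_rot: [0.999, 0.051, 0.0, 0.0]
ft_force: [-2.1, -0.2, 6.0]
grip_width: 0.001
grasp_force: 2.9
clock: 5.35
position: [0.5174, -0.11, 0.0903]
ee_rot: [0.999, 0.051, 0.0, 0.0]
ft_force: [-2.6, 0.5, 5.2]
grip_width: 0.001
grasp_force: 2.7
```

```bash
python3 -m crank '[[[0,-0.05,0.5,0,0,0,0],[0,-0.08,0.8,0.8,0,0,0],[0,0,0,2,0,0,0]]]'; cat > look.py <<'E'
from h import *
import sys
ims=[]
for n in('scene','scene','top','top'):
    ims.append(eyes.camera(n)[0])
np.savez(sys.argv[1],*ims)
# tape mask: centroid track-y per roller for tape pixels in top view
def tape(im,n,box):
    u0,u1,v0,v1=box
    hsv=cv2.cvtColor(im[v0:v1,u0:u1],cv2.COLOR_RGB2HSV); 
    return hsv
rows=[np.hstack([cv2.resize(i[160:260,150:290,::-1],None,fx=2.8,fy=2.8,interpolation=cv2.INTER_CUBIC) for i in ims[:2]]),
      np.hstack([cv2.resize(i[135:227,220:360,::-1],None,fx=2.8,fy=2.8,interpolation=cv2.INTER_CUBIC) for i in ims[2:]])]
cv2.imwrite('pics/'+sys.argv[1]+'.png',np.vstack(rows))
E
python3 look.py flick1
```

```text
clock: 5.72
position: [0.5154, -0.0955, 0.1178]
ee_rot: [0.999, 0.052, -0.001, -0.0]
ft_force: [0.0, 0.3, 0.3]
grip_width: -0.003
grasp_force: 0.0
```

View pics/flick1.png

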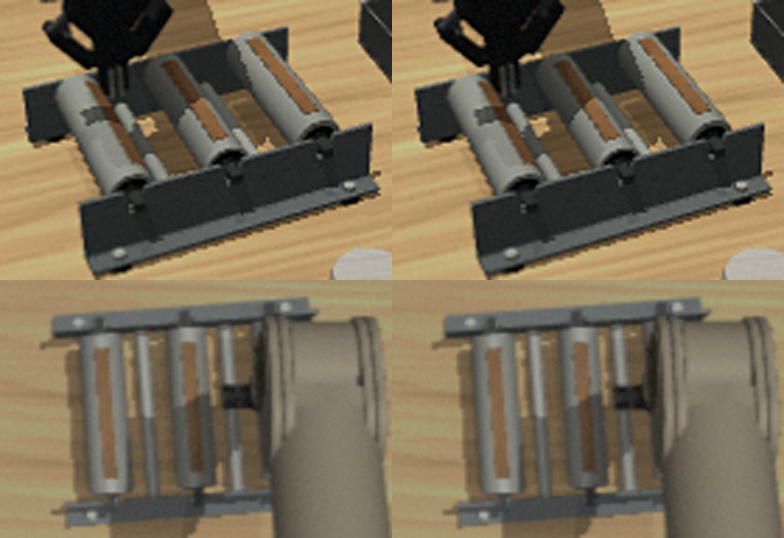

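The tape on the right roller moved to its +y side with almost no tangential force. Next is the middle roller.

```bash
python3 -m crank '[[[0,-0.3,4,0,0,0,0],[0,-0.4,4,-0.5,0,0,0],[0,0,0,-1.2,0,0,0],[0,0,0,-0.4,0,0,0],[0,0,0,0,0,0,0],[0,0,0,-0.06,0,0,0],[0,0,0,-0.06,0,0,0],[0,0,0,-0.06,0,0,0],[0,0,0,-0.06,0,0,0]]]'; python3 -m crank '[[[0,0,0,-0.06,0,0,0],[0,0,0,-0.06,0,0,0]]]'
```

```text
clock: 7.05
position: [0.5091, -0.0168, 0.0945]
ee_rot: [0.999, 0.051, 0.0, 0.0]
ft_force: [0.6, -0.6, 0.4]
grip_width: -0.001
grasp_force: 0.0
clock: 7.3
position: [0.509, -0.0168, 0.0932]
ee_rot: [0.999, 0.051, 0.0, 0.0]
ft_force: [-0.1, 0.5, -0.4]
grip_width: -0.004
grasp_force: 0.0
```

```bash
python3 - <<'E'
from h import *
d=np.load('flick1.npz') if False else None
E
python3 look.py f1b 2>&1 | tail -1
python3 -m crank '[[[0,0,0,-0.06,0,0,0],[0,0,0,-0.06,0,0,0],[0,0,0,-0.06,0,0,0],[0,0,0,-0.06,0,0,0]]]'; python3 -m crank '[[[0,0,0,-0.06,0,0,0]]]'
```

```text
clock: 8.0
position: [0.509, -0.0167, 0.0908]
ee_rot: [0.999, 0.051, -0.0, 0.0]
ft_force: [0.5, 0.1, 0.7]
grip_width: -0.004
grasp_force: 0.0
clock: 8.12
position: [0.509, -0.0167, 0.0902]
ee_rot: [0.999, 0.051, 0.0, 0.0]
ft_force: [-1.1, 0.0, -0.4]
grip_width: -0.001
grasp_force: 0.0
```

View pics/f1b.png

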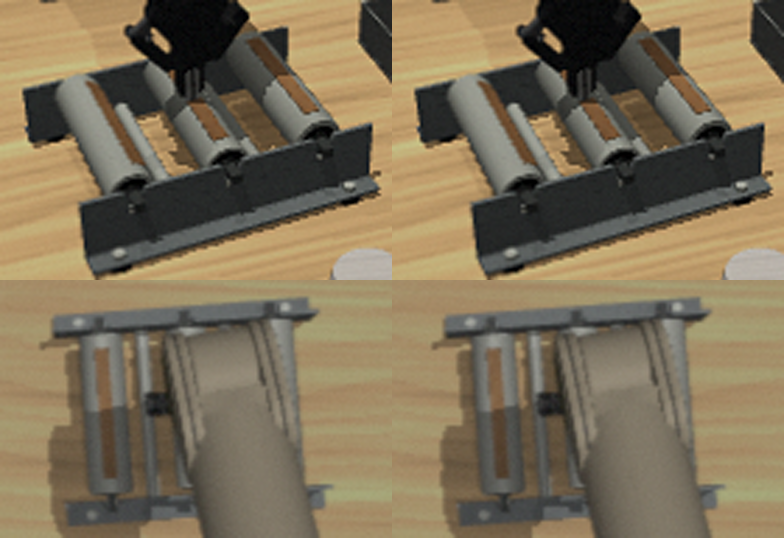

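In the later view, R1's tape is on its +y flank at crop (115,120) and the hand is over the middle roller. I'll compare tangential forces across the rollers.

```bash
python3 -m crank '[[[0,0,0,-0.06,0,0,0]]]';python3 -m crank '[[[0,0,0,-0.03,0,0,0]]]'
```

```text
clock: 8.25
position: [0.509, -0.0168, 0.0896]
ee_rot: [0.999, 0.051, 0.0, 0.0]
ft_force: [-0.1, -0.6, 0.3]
grip_width: -0.0
grasp_force: 0.0
clock: 8.38
position: [0.509, -0.0168, 0.0893]
ee_rot: [0.999, 0.051, -0.0, 0.0]
ft_force: [-0.4, 1.0, 1.6]
grip_width: 0.0
grasp_force: 0.8
```

```bash
python3 -m crank '[[[0,0,0,-0.05,0,0,0]]]';python3 -m crank '[[[0,0,0,-0.02,0,0,0]]]'
```

```text
clock: 8.5
position: [0.5091, -0.0168, 0.0892]
ee_rot: [0.999, 0.051, 0.0, 0.0]
ft_force: [-3.9, -0.1, 7.9]
grip_width: 0.001
grasp_force: 4.1
clock: 8.62
position: [0.5091, -0.0168, 0.0892]
ee_rot: [0.999, 0.051, 0.0, 0.0]
ft_force: [-4.3, -0.1, 8.4]
grip_width: 0.0
grasp_force: 4.3
```

```bash
python3 -m crank '[[[0,-0.02,0.2,0,0,0,0],[0,-0.02,0.2,0,0,0,0]]]';  python3 -m crank '[[[0,-0.02,0.2,0,0,0,0]]]'; python3 -m crank '[[[0,-0.02,0.2,0,0,0,0]]]'
```

```text
clock: 8.88
position: [0.5088, -0.0134, 0.0894]
ee_rot: [0.999, 0.051, 0.0, 0.001]
ft_force: [-4.6, -2.2, 11.7]
grip_width: -0.002
grasp_force: 5.4
clock: 9.0
position: [0.5086, -0.0116, 0.0895]
ee_rot: [0.999, 0.051, 0.0, 0.001]
ft_force: [-4.5, -3.4, 12.2]
grip_width: -0.003
grasp_force: 5.8
clock: 9.12
position: [0.5085, -0.0098, 0.0896]
ee_rot: [0.999, 0.051, 0.0, 0.001]
ft_force: [-4.1, -3.7, 10.8]
grip_width: -0.005
grasp_force: 5.5
```

```bash
python3 -m crank '[[[0,-0.02,0.2,0,0,0,0],[0,-0.02,0.2,0,0,0,0]]]';  python3 -m crank '[[[0,0,0,1,0,0,0],[0,0,0,1,0,0,0],[0,-0.5,4,0,0,0,0],[0,-0.5,4,0,0,0,0],[0,0,0.3,-0.9,0,0,0],[0,0,0,-0.3,0,0,0],[0,0,0,0,0,0,0]]]'; python3 look.py mid
```

```text
clock: 9.38
position: [0.5081, -0.0058, 0.0896]
ee_rot: [0.999, 0.051, 0.0, 0.001]
ft_force: [-4.3, -3.6, 11.2]
grip_width: -0.002
grasp_force: 5.2
clock: 10.25
position: [0.4979, 0.0769, 0.0964]
ee_rot: [0.999, 0.05, -0.0, 0.0]
ft_force: [-0.2, 0.6, -0.3]
grip_width: -0.007
grasp_force: 0.0
```

View pics/mid.png

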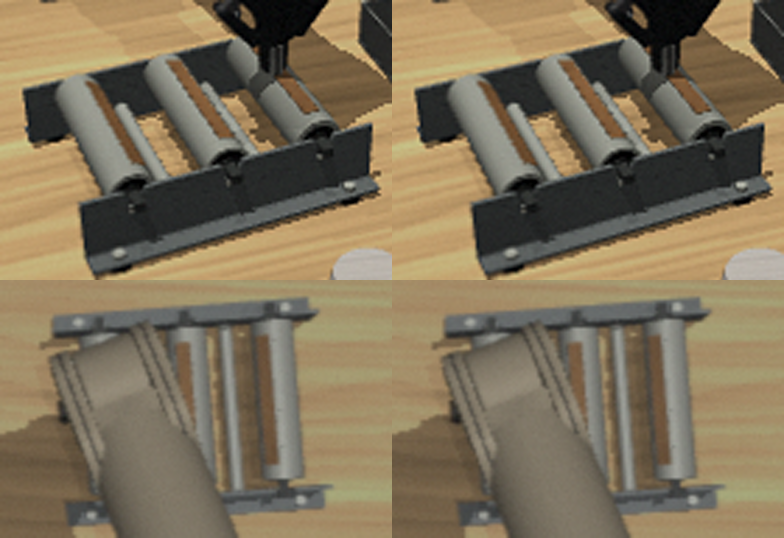

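R1's tape (265,400) and the middle roller's tape (183,370) have both shifted toward +y from where they started, so both really turned. Now the left roller.

```bash
python3 -m crank '[[[0,0,0.4,-0.06,0,0,0],[0,0,0.3,-0.06,0,0,0],[0,0,0,-0.06,0,0,0],[0,0,0,-0.06,0,0,0],[0,0,0,-0.06,0,0,0]]]'; python3 -m crank '[[[0,0,0,-0.06,0,0,0],[0,0,0,-0.06,0,0,0]]]'; python3 -m crank '[[[0,0,0,-0.03,0,0,0]]]'
```

```text
clock: 11.08
position: [0.4978, 0.0851, 0.0936]
ee_rot: [0.999, 0.051, -0.0, 0.0]
ft_force: [-0.4, -0.6, -0.3]
grip_width: 0.0
grasp_force: 0.0
clock: 11.32
position: [0.4978, 0.0852, 0.0924]
ee_rot: [0.999, 0.051, -0.0, 0.0]
ft_force: [0.2, -0.2, 0.5]
grip_width: 0.003
grasp_force: 0.0
clock: 11.45
position: [0.4978, 0.0852, 0.0921]
ee_rot: [0.999, 0.051, -0.0, 0.0]
ft_force: [-1.0, 0.8, -0.1]
grip_width: -0.003
grasp_force: 0.0
```

```bash
python3 -m crank '[[[0,0,0,-0.05,0,0,0]]]'; python3 -m crank '[[[0,0,0,-0.04,0,0,0]]]'
```

```text
clock: 11.58
position: [0.4979, 0.0852, 0.0917]
ee_rot: [0.999, 0.051, 0.0, 0.0]
ft_force: [-0.7, 0.3, 2.9]
grip_width: 0.005
grasp_force: 1.7
clock: 11.7
position: [0.4979, 0.0853, 0.0916]
ee_rot: [0.999, 0.051, 0.0, 0.0]
ft_force: [-3.6, -0.6, 7.6]
grip_width: -0.0
grasp_force: 3.8
```

```bash
python3 -m crank '[[[0,-0.02,0.2,-0.01,0,0,0],[0,-0.02,0.2,0,0,0,0]]]';  python3 -m crank '[[[0,-0.02,0.2,0,0,0,0]]]'; python3 -m crank '[[[0,-0.02,0.2,0,0,0,0]]]'; python3 -m crank '[[[0,-0.02,0.2,0,0,0,0]]]'; python3 -m crank '[[[0,0,0,1,0,0,0],[0,0,0,2,0,0,0],[0,1,-5,3,0,0,0],[8.54,0.3,-4.2,0,0,0,0],[8.54,0,0,0,0,0,0]]]'; python3 look.py third; python3 - <<'E'
from h import *
a=np.load('third.npz')['arr_2']; b=np.load('top0.npz')['p']
from h import *
def t(im,name):
    f=im.astype(int); m=((f[...,0]-f[...,2])>35)
    # tape centroid across each roller tube rows 170-185
    for u0,u1 in((250,268),(280,299),(311,329)):
        uu=[np.flatnonzero(m[v,u0:u1]).mean()+u0 for v in range(158,172) if m[v,u0:u1].any()]
        print(name,u0,np.round(np.mean(uu) if uu else -1,2),len(uu))
t(b,'start');t(a,'now')
E
```

```text
clock: 11.95
position: [0.4975, 0.0894, 0.0916]
ee_rot: [0.999, 0.051, 0.0, 0.0]
ft_force: [-2.2, -1.6, 5.5]
grip_width: -0.003
grasp_force: 3.1
clock: 12.08
position: [0.4973, 0.0914, 0.0916]
ee_rot: [0.999, 0.051, 0.0, 0.0]
ft_force: [-2.5, -0.4, 5.9]
grip_width: 0.0
grasp_force: 3.1
clock: 12.2
position: [0.4971, 0.0934, 0.0916]
ee_rot: [0.999, 0.051, 0.0, 0.0]
ft_force: [-1.5, 0.0, 5.4]
grip_width: -0.002
grasp_force: 2.6
clock: 12.32
position: [0.4969, 0.0954, 0.0915]
ee_rot: [0.999, 0.051, 0.0, 0.0]
ft_force: [-1.3, 0.8, 3.6]
grip_width: -0.004
grasp_force: 1.9
clock: 12.95
position: [0.5102, -0.0008, 0.1517]
ee_rot: [0.999, 0.048, 0.0, 0.001]
ft_force: [0.2, 0.9, -0.6]
grip_width: 0.421
grasp_force: 0.0
start 250 261.08 14
start 280 291.19 14
start 311 322.06 14
now 250 259.79 14
now 280 -1 0
now 311 326.82 14
```

View pics/third.png

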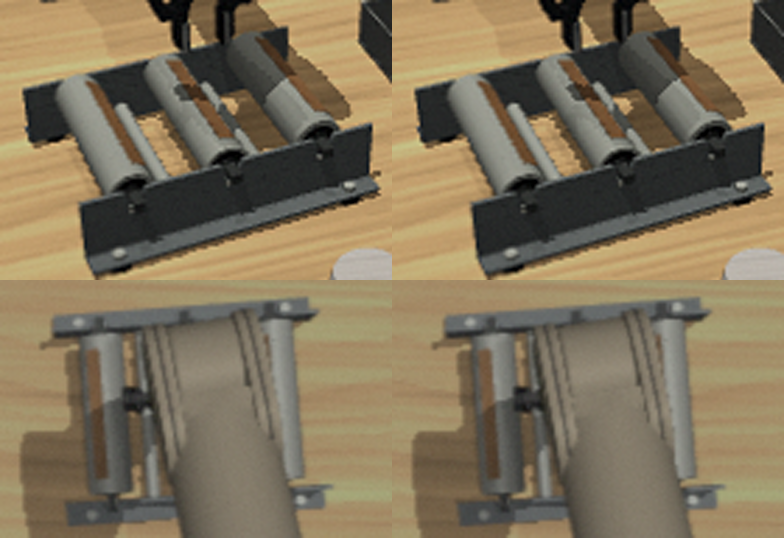

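All three turned: the left roller's tape is now on its flank at (290,75). Tangential drag was about 0 N on the right, 3.5 N on the middle and 0 N on the left. **The middle roller binds**, so I'll grasp that one.

```bash
python3 -c "
from h import *
o=manip.get_obs();print(o['clock'],o['position'],o['ee_rot'],o['grip_width'])"
```

```text
13.15 [0.50969529 0.00442565 0.15123591] [ 9.98653629e-01  5.18739224e-02  1.33855865e-05 -1.60181220e-04] 0.7631234386221991
```

```bash
python3 -m crank '[[[8.54,-0.15,-1.5,-2,0,0,0],[8.54,0,0,-2,0,0,0],[8.54,0,0,0,0,0,0]]]'; python3 -c "
from h import *
z=np.load('top0.npz');W=cloud('top',z['d'])
for u,v in((272,180),(273,190),(303,180),(303,170)): print(W[v-1:v+2,u-2:u+3,2].max(), W[v,u])"
```

```text
clock: 13.52
position: [0.5073, -0.0107, 0.11]
ee_rot: [0.999, 0.052, -0.001, -0.0]
ft_force: [-0.1, 0.3, -0.2]
grip_width: 0.999
grasp_force: 0.0
0.03569530940764354 [0.50933577 0.03853841 0.03550021]
0.0357604783105161 [0.47641422 0.03411845 0.02982716]
0.03250382027142629 [ 0.5128356  -0.06514276  0.02740919]
0.033405767392987284 [ 0.54586254 -0.06383555  0.03276827]
```

```bash
python3 -m crank '[[[8.54,0,0,-1.5,0,0,0],[8.54,0,0,-2,0,0,0],[8.54,0,0,-2,0,0,0],[8.54,0,0,-1,0,0,0],[8.54,0,0,0,0,0,0]]]'; python3 -m crank '[[[4,0,0,0,0,0,0],[4,0,0,0,0,0,0],[4,0,0,0,0,0,0],[4,0,0,0,0,0,0],[4,0,0,0,0,0,0],[4,0,0,0,0,0,0]]]' 60
```

```text
clock: 14.15
position: [0.5081, -0.0114, 0.0458]
ee_rot: [0.999, 0.051, -0.0, -0.0]
ft_force: [-0.6, -0.3, 0.2]
grip_width: 0.998
grasp_force: 0.0
clock: 14.9
position: [0.5088, -0.0117, 0.0471]
ee_rot: [0.999, 0.051, 0.001, 0.0]
ft_force: [-1.5, 0.4, 6.1]
grip_width: 0.538
grasp_force: 60.4
```

```bash
python3 -m crank '[[[4,0,0,0.5,0,0,0],[4,0,0,1.5,0,0,0],[4,0,0,3,0,0,0],[4,0,0,3,0,0,0],[4,0,0,2,0,0,0],[4,0,0,0,0,0,0]]]'; python3 -m crank '[[[4,-0.3,2.4,0,0,0,-0.4],[4,-0.5,4.5,0,0,0,-0.5],[4,-0.6,5,0,0,0,-0.5],[4,-0.6,5,0,0,0,-0.5],[4,-0.6,5,0,0,0,-0.5],[4,-0.6,5,0,0,0,-0.5],[4,-0.4,4,0,0,0,-0.5],[4,-0.2,2.4,0,0,0,-0.3],[4,0,0,0,0,0,0],[4,0,0,0,0,0,0]]]'; python3 look.py crate; python3 - <<'E'
from h import *
a=np.load('crate.npz')
cv2.imwrite('pics/crate2.png',np.hstack([a['arr_1'][100:300,100:360,::-1],a['arr_3'][120:320,120:380,::-1]]))
E
```

```text
clock: 15.65
position: [0.5092, -0.0117, 0.148]
ee_rot: [0.999, 0.051, 0.002, 0.0]
ft_force: [0.6, -1.6, -6.5]
grip_width: 0.534
grasp_force: 63.0
clock: 16.9
position: [0.4702, 0.3202, 0.1452]
ee_rot: [1.0, 0.019, -0.001, 0.001]
ft_force: [0.4, -0.6, -6.3]
grip_width: 0.53
grasp_force: 63.1
```

View pics/crate2.png

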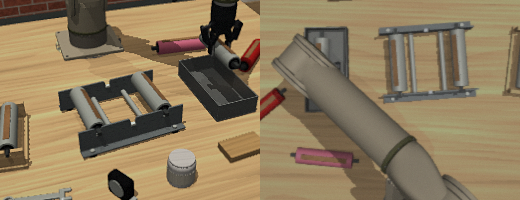

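The middle roller is held level over the crate at (225,62) in the left half, and the middle slot is empty. I lower it.

```bash
python3 -m crank '[[[4,0,0,-2,0,0,0],[4,0,0,-3,0,0,0],[4,0,0,-3,0,0,0],[4,0,0,-2.5,0,0,0],[4,0,0,-1.5,0,0,0],[4,0,0,-0.7,0,0,0],[4,0,0,-0.2,0,0,0],[4,0,0,-0.1,0,0,0]]]'; python3 -m crank '[[[4,0,0,-0.15,0,0,0],[4,0,0,-0.15,0,0,0],[4,0,0,-0.1,0,0,0]]]'
```

```text
clock: 18.1
position: [0.4707, 0.3216, 0.0168]
ee_rot: [1.0, 0.019, 0.001, -0.0]
ft_force: [0.5, 0.6, -5.6]
grip_width: 0.534
grasp_force: 63.2
clock: 18.48
position: [0.4704, 0.3212, 0.0122]
ee_rot: [1.0, 0.019, 0.0, 0.0]
ft_force: [0.6, 0.2, -6.0]
grip_width: 0.539
grasp_force: 63.2
```

```bash
python3 -m crank '[[[4,0,0,-0.1,0,0,0],[4,0,0,-0.1,0,0,0]]]'; python3 -m crank '[[[4,0,0,-0.06,0,0,0]]]'
```

```text
clock: 18.73
position: [0.4704, 0.3212, 0.0101]
ee_rot: [1.0, 0.019, 0.0, 0.0]
ft_force: [-0.4, 0.9, -6.6]
grip_width: 0.536
grasp_force: 63.2
clock: 18.85
position: [0.4703, 0.3212, 0.0094]
ee_rot: [1.0, 0.019, -0.0, 0.0]
ft_force: [0.2, -0.5, -5.6]
grip_width: 0.54
grasp_force: 63.2
```

```bash
python3 -m crank '[[[4,0,0,-0.06,0,0,0],[4,0,0,-0.06,0,0,0]]]'; python3 -m crank '[[[4,0,0,-0.06,0,0,0]]]';
```

```text
clock: 19.1
position: [0.4703, 0.3213, 0.0093]
ee_rot: [1.0, 0.019, 0.0, 0.0]
ft_force: [-7.5, -5.6, 14.3]
grip_width: 0.539
grasp_force: 64.9
clock: 19.23
position: [0.4704, 0.3212, 0.0093]
ee_rot: [1.0, 0.019, 0.0, 0.001]
ft_force: [-10.2, -7.6, 20.8]
grip_width: 0.535
grasp_force: 65.6
```

```bash
python3 -m crank '[[[4,0,0,0.15,0,0,0],[7.5,0,0,0,0,0,0],[7.5,0,0,0,0,0,0],[7.5,0,0,0.5,0,0,0],[7.5,0,0,2,0,0,0],[7.5,0,0,4,0,0,0],[7.5,0,0,4,0,0,0],[7.5,0,0,4,0,0,0]]]'; python3 -m crank '[[[8.54,0.2,-2.5,0,0,0,-0.4],[8.54,0.4,-5,0,0,0,-0.5],[8.54,0.4,-5,0,0,0,-0.5],[8.54,0.4,-5,0,0,0,-0.5],[8.54,0.4,-5,0,0,0,-0.5],[8.54,0.4,-5,0,0,0,-0.5],[8.54,0.4,-5,0,0,0,-0.5],[8.54,0.4,-5,0,0,0,-0.5],[8.54,0.4,-5,0,0,0,-0.5],[8.54,0.4,-5,0,0,0,-0.5],[8.54,0.4,-5,0,0,0,-0.5],[8.54,0.4,-5,0,0,0,-0.5],[8.54,0.4,-5,0,0,0,-0.5],[8.54,0.2,-2.3,0,0,0,-0.4],[8.54,0,0,0,0,0,-0.6],[8.54,0,0,0,0,0,0],[8.54,0,0,0,0,0,0]]]'; python3 look.py spare; python3 - <<'E'
from h import *
a=np.load('spare.npz')
cv2.imwrite('pics/spare2.png',np.hstack([cv2.resize(a['arr_1'][130:290,80:360,::-1],(560,320)),cv2.resize(a['arr_3'][140:245,155:225,::-1],(213,320))]))
p,d=eyes.camera('top'); W=cloud('top',d); m=np.zeros(d.shape,np.uint8)
H=W[...,2]; q=(H>.025)&(W[...,0]>.34)&(W[...,0]<.60)&(abs(W[...,1]-.322)<.055)
print('crate roller',W[q].mean(0),q.sum(),np.ptp(W[q],0),W[q][:,2].max())
E
```

```text
clock: 20.23
position: [0.4703, 0.3215, 0.1571]
ee_rot: [1.0, 0.019, 0.001, -0.0]
ft_force: [-0.5, -0.7, -0.3]
grip_width: 0.88
grasp_force: 0.0
clock: 22.35
position: [0.5229, -0.325, 0.1547]
ee_rot: [0.999, -0.044, 0.0, -0.0]
ft_force: [-0.1, 0.3, -0.0]
grip_width: 0.996
grasp_force: 0.0
crate roller [0.46931157 0.32043728 0.04503436] 828 [0.22347732 0.05000615 0.03480236] 0.05991406296580126
```

View pics/spare2.png

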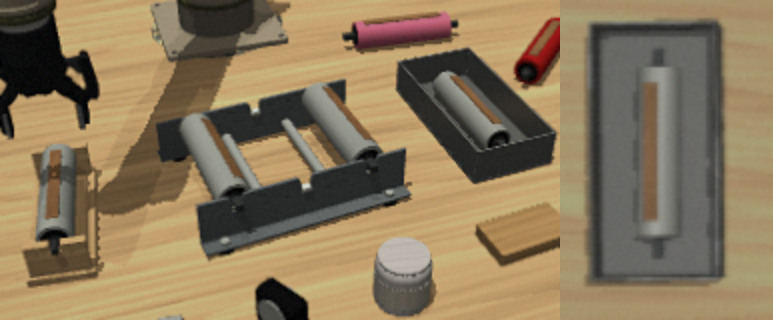

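The rejected roller lies flat in the crate at (470,108). The two free ones are still in the track, the middle slots are empty, and the hand is over the spare at (55,190). Next I take the spare.

```bash
python3 -m crank '[[[8.54,-0.45,-0.27,-2,0,0,0],[8.54,0,0,-3,0,0,0],[8.54,0,0,-3,0,0,0],[8.54,0,0,-2,0,0,0],[8.54,0,0,-1.2,0,0,0],[8.54,0,0,-0.5,0,0,0],[8.54,0,0,0,0,0,0]]]'; python3 -m crank '[[[4,0,0,0,0,0,0],[4,0,0,0,0,0,0],[4,0,0,0,0,0,0],[4,0,0,0,0,0,0],[4,0,0,0,0,0,0],[4,0,0,0,0,0,0]]]' 60
```

```text
clock: 23.48
position: [0.5181, -0.3296, 0.0376]
ee_rot: [0.999, -0.046, 0.0, 0.0]
ft_force: [0.5, -0.3, -1.0]
grip_width: 0.997
grasp_force: 0.0
clock: 24.22
position: [0.518, -0.331, 0.0382]
ee_rot: [0.999, -0.046, 0.001, 0.001]
ft_force: [-1.6, -6.0, 5.8]
grip_width: 0.566
grasp_force: 61.7
```

```bash
python3 -m crank '[[[4,0,0,0.5,0,0,0],[4,0,0,1.5,0,0,0],[4,0,0,3,0,0,0],[4,0,0,3,0,0,0],[4,0,0,3,0,0,0],[4,0,0,1,0,0,0]]]'; python3 -m crank '[[[4,0,2,0,0,0,1],[4,-0.1,4,0,0,0,1.2],[4,-0.2,5,0,0,0,1.5],[4,-0.2,5,0,0,0,1.5],[4,-0.2,5,0,0,0,1.5],[4,-0.2,5,0,0,0,1.5],[4,-0.1,4,0,0,0,1.5],[4,0,1.8,0,0,0,1.5],[4,0,0,0,0,0,0],[4,0,0,0,0,0,0],[4,0,0,0,0,0,0]]]'
```

```text
clock: 24.98
position: [0.5183, -0.3289, 0.1584]
ee_rot: [0.999, -0.045, 0.001, 0.0]
ft_force: [0.8, -0.6, -6.2]
grip_width: 0.568
grasp_force: 64.2
clock: 26.35
position: [0.5077, -0.0128, 0.1569]
ee_rot: [0.999, 0.051, -0.0, 0.0]
ft_force: [0.1, -0.4, -6.3]
grip_width: 0.567
grasp_force: 64.1
```

```bash
python3 -m crank '[[[4,0.05,0.15,-1.5,0,0,0],[4,0,0,-2.5,0,0,0],[4,0,0,-2.5,0,0,0],[4,0,0,-1.2,0,0,0],[4,0,0,-0.6,0,0,0],[4,0,0,-0.1,0,0,0],[4,0,0,0,0,0,0]]]'; python3 -m crank '[[[4,0,0,-0.15,0,0,0],[4,0,0,-0.15,0,0,0],[4,0,0,-0.15,0,0,0],[4,0,0,-0.15,0,0,0],[4,0,0,-0.15,0,0,0]]]'; python3 -c "
from h import *
d=eyes.camera('scene'); p=d[0]; cv2.imwrite('pics/s_low.png',p[:,:,::-1])"
```

```text
clock: 27.22
position: [0.5089, -0.01, 0.0739]
ee_rot: [0.999, 0.052, 0.001, 0.0]
ft_force: [0.2, -0.3, -5.7]
grip_width: 0.562
grasp_force: 64.0
clock: 27.85
position: [0.5083, -0.01, 0.0656]
ee_rot: [0.999, 0.052, -0.0, 0.0]
ft_force: [0.4, -1.2, -5.9]
grip_width: 0.569
grasp_force: 64.0
```

```bash
python3 -m crank '[[[4,0,-0.1,-0.1,0,0,0],[4,0,0,-0.1,0,0,0],[4,0,0,-0.1,0,0,0],[4,0,0,-0.1,0,0,0],[4,0,0,-0.1,0,0,0],[4,0,0,-0.1,0,0,0]]]'; python3 -m crank '[[[4,0,0,-0.1,0,0,0],[4,0,0,-0.1,0,0,0],[4,0,0,-0.1,0,0,0]]]'; python3 -m crank '[[[4,0,0,-0.1,0,0,0],[4,0,0,-0.1,0,0,0]]]'
```

```text
clock: 28.65
position: [0.5083, -0.011, 0.0597]
ee_rot: [0.999, 0.052, 0.0, 0.0]
ft_force: [0.2, 0.4, -6.8]
grip_width: 0.564
grasp_force: 64.0
clock: 29.02
position: [0.5084, -0.011, 0.0567]
ee_rot: [0.999, 0.052, 0.0, 0.0]
ft_force: [-0.2, -0.0, -6.4]
grip_width: 0.563
grasp_force: 64.0
clock: 29.28
position: [0.5083, -0.011, 0.0547]
ee_rot: [0.999, 0.052, 0.0, 0.0]
ft_force: [0.5, 0.0, -6.6]
grip_width: 0.565
grasp_force: 64.0
```

Free so far. I continue to the seat, expected at TCP ≈ 48.2 mm.

```bash
python3 -m crank '[[[4,0,0,-0.06,0,0,0],[4,0,0,-0.06,0,0,0],[4,0,0,-0.06,0,0,0],[4,0,0,-0.06,0,0,0],[4,0,0,-0.06,0,0,0]]]'; python3 -m crank '[[[4,0,0,-0.06,0,0,0],[4,0,0,-0.06,0,0,0],[4,0,0,-0.06,0,0,0]]]'; python3 -m crank '[[[4,0,0,-0.06,0,0,0]]]'
```

```text
clock: 29.9
position: [0.5083, -0.0112, 0.0517]
ee_rot: [0.999, 0.052, 0.0, 0.0]
ft_force: [-0.7, -2.7, -6.1]
grip_width: 0.563
grasp_force: 64.1
clock: 30.28
position: [0.5083, -0.011, 0.0499]
ee_rot: [0.999, 0.052, -0.0, 0.0]
ft_force: [0.5, -2.0, -4.9]
grip_width: 0.564
grasp_force: 64.1
clock: 30.4
position: [0.5083, -0.011, 0.0493]
ee_rot: [0.999, 0.052, -0.0, 0.0]
ft_force: [-0.2, -1.8, -5.6]
grip_width: 0.568
grasp_force: 64.1
```

```bash
python3 -m crank '[[[4,0,0,-0.05,0,0,0]]]'; python3 -m crank '[[[4,0,0,-0.04,0,0,0]]]'; python3 -m crank '[[[4,0,0,-0.03,0,0,0]]]'
```

```text
clock: 30.52
position: [0.5083, -0.011, 0.0488]
ee_rot: [0.999, 0.052, 0.0, 0.0]
ft_force: [-0.4, -2.8, -4.6]
grip_width: 0.565
grasp_force: 64.1
clock: 30.65
position: [0.5083, -0.0111, 0.0485]
ee_rot: [0.999, 0.052, 0.0, 0.0]
ft_force: [-0.9, -3.0, -3.7]
grip_width: 0.566
grasp_force: 64.2
clock: 30.78
position: [0.5084, -0.0111, 0.0483]
ee_rot: [0.999, 0.052, 0.0, 0.0]
ft_force: [-2.7, -3.1, -0.8]
grip_width: 0.567
grasp_force: 64.5
```

```bash
python3 -m crank '[[[4,0,0,-0.03,0,0,0]]]'; python3 -m crank '[[[5.2,0,0,0,0,0,0],[5.8,0,0,0,0,0,0],[6.8,0,0,0,0,0,0],[8,0,0,0,0,0,0]]]'
```

```text
clock: 30.9
position: [0.5084, -0.0111, 0.0482]
ee_rot: [0.999, 0.052, 0.0, 0.0]
ft_force: [-3.9, -4.2, 4.1]
grip_width: 0.568
grasp_force: 64.9
clock: 31.4
position: [0.5084, -0.0108, 0.0479]
ee_rot: [0.999, 0.052, 0.0, -0.0]
ft_force: [0.6, -0.6, 1.3]
grip_width: 0.933
grasp_force: 0.0
```

Released. I raise the hand, back off toward the robot and check.

```bash
python3 -m crank '[[[8.4,0,0,0.5,0,0,0],[8.4,0,0,2,0,0,0],[8.4,0,0,4,0,0,0],[8.4,0,0,5,0,0,0],[8.4,0,0,5,0,0,0],[8.4,0,-5,2,0,0,0],[8.4,-1,-5,0,0,0,0],[8.4,-1,-5,0,0,0,0],[8.4,-1,-5,0,0,0,0],[8.4,-1,-5,0,0,0,0],[8.4,-1,-5,0,0,0,0],[8.4,-1,-5,0,0,0,0],[8.4,-1,-5,0,0,0,0],[8.4,0,0,0,0,0,0],[8.4,0,0,0,0,0,0]]]'; python3 look.py fin; python3 - <<'E'
from h import *
p,d=eyes.camera('top'); W=cloud('top',d); H=W[...,2]
m=np.zeros(H.shape,np.uint8); m[150:220,235:345]=(H>.079)[150:220,235:345]
n,l,s,c=cv2.connectedComponentsWithStats(m)
for i in range(1,n):
    if s[i,4]<30: continue
    q=l==i; pt=plane('top',np.argwhere(q)[:,::-1],.087)
    print(s[i,4],cv2.minAreaRect((pt[:,:2]*1000).astype(np.float32)),np.percentile(H[q],[50,95]))
    # height at each end of roller
    x=W[q][:,0]; print([np.percentile(H[q][(x>a)&(x<=b)],90).round(4) for a,b in((0,.46),(.46,.5),(.5,.54),(.54,.7))])
E
```

```text
clock: 33.28
position: [0.4386, -0.4104, 0.2329]
ee_rot: [0.999, 0.052, 0.0, -0.0]
ft_force: [0.4, 1.1, -0.0]
grip_width: 0.988
grasp_force: 0.0
705 ((509.1886291503906, -8.905235290527344), (184.86160278320312, 46.0595703125), 5.136251926422119) [0.08716339 0.09461594]
[np.float64(0.0937), np.float64(0.0917), np.float64(0.0933), np.float64(0.092)]
687 ((518.3694458007812, -108.77971649169922), (181.80079650878906, 46.507083892822266), 6.165574550628662) [0.08669969 0.09350682]
[np.float64(0.092), np.float64(0.0924), np.float64(0.0923), np.float64(0.092)]
759 ((497.1399841308594, 89.61302185058594), (184.63819885253906, 49.88006591796875), 6.501001834869385) [0.08794621 0.09476598]
[np.float64(0.094), np.float64(0.0933), np.float64(0.0936), np.float64(0.0933)]
```

View pics/fin.png

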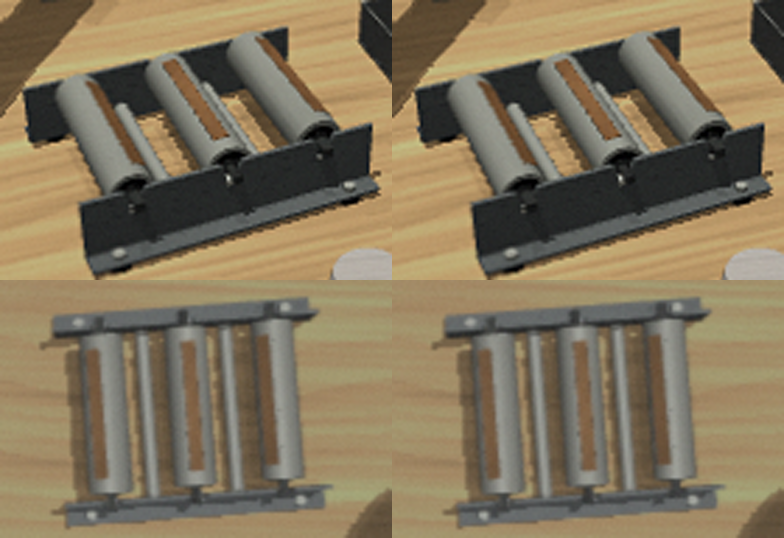

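The spare sits level in the middle slots, at crop (195,110) in the scene view and (190,410) from the top. Its ends show at both rails, its height matches its neighbours, and the other two rollers are in place. Handing in.

```bash
python3 -c "
from workcell import job
print(job.hand_in())"
```

```text
the job is handed in; nothing more can be done
None
```

The middle roller was the one binding (about 3.5 N of drag against roughly 0 N on the other two); it now lies flat in the crate, the spare is seated in its slots going by touchdown height and a final camera check, the two free rollers are still in the track, and the job is handed in.

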